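Sort the welding coupons, blanks and nut at the end of a test session

TASK

Sort the mixed pieces on the bench: stand each welded tee upright in the blue coupon tray, flat down in the bay of its own size; lay the long blank flat in the green cradle, within its four corners, and the short blank squarely on top of it, near its middle and pointing the same way; and put the nut that lies on the long blank into the round parts dish. Do not shift the tape measure or the weld gauge, and leave everything released and at rest.

Things in the scene. Friction and masses are not known exactly. Their poses are not given: they have to be found in the camera images.
- large_tee: Large welded tee coupon: dark steel flange 60 x 100 x 8 mm (x, y, z) lying flat, with an upright web 10 mm thick (x) and 96 mm long (y) along its middle, its top 58 mm above the underside; bright weld beads. About 0.6 kg; grasp the web. Origin: centre of the underside; z up.
- small_tee: Small welded tee coupon: the same shape, flange 50 x 80 x 8 mm (x, y, z), web 8 mm thick (x) and 76 mm long (y), its top 43 mm above the underside. About 0.4 kg. Origin: centre of the underside; z up.
- long_blank: Long blank: plain mid-grey flat steel bar 50 x 140 x 10 mm (x, y, z), about 0.5 kg, a dark scribed line near each end, lying flat; at the start the loose nut lies on it. Origin: centre of the underside; z up.
- short_blank: Short blank: light steel plate 50 x 100 x 6 mm (x, y, z), 0.23 kg, with two dark drilled holes, lying flat. Origin: centre of the underside; z up.
- loose_nut: Loose light hex nut: 23 mm across the flats (along its x), 27 mm across the corners (along its y), 12 mm high, lying flat on the long blank at the start, up to 31 mm from its middle. Origin: centre of the underside; z up.
- coupon_tray: Blue coupon tray, fixed, 122 x 151 mm (x, y), floor top 3 mm and walls 15 mm above its origin. Two bays side by side along y: large, inside 116 x 76 mm (x, y), centre at y = -34.5 mm; small, inside 96 x 66 mm, black rubber blocks at both ends, centre at y = +39.5 mm. A tee fits with its y along the tray's x, either way round. Origin: centre of the underside; z up.
- blank_cradle: Green cradle for blanks, fixed: base plate 72 x 162 x 4 mm (x, y, z), with four upright corner angles 26 mm high (above the table) that enclose 66 x 156 mm; between the corners both long sides are open for 114 mm, for the fingers. A plate lies in it with its long side along the cradle's y. Origin: centre of the underside; z up.
- parts_dish: Round magnetic parts dish of bright steel, fixed: 130 mm across the rim, 26 mm high; flat inner floor, 90 mm across, 6 mm above the table. Two hex nuts like the loose one are held fast in it at x = -32 to -30 mm, y = +14 and -18 mm, and stay there; the +x half is free. Origin: centre of the underside; z up.
- weld_gauge: Flat weld gauge, 60 x 53 x 9 mm, bystander, loose on the bench behind the work. Origin: centre of the underside; z up.
- tape_measure: Yellow tape measure, 64 x 96 x 40 mm, bystander, loose on the bench at the left. Origin: centre of the underside; z up.

How it is judged:
By the outcome, as a careful person would: the job done as asked, in the order asked, and still so for the second after the job is handed in, with the robot touching nothing.
It also fails if it takes over 128 s, if anything falls off the work surface, if the arm or the gripper's body presses on something with over 40 N, if the wrist force passes 120 N, or if a joint passes its speed limit or range.

ROBOT

A 7-joint arm with a two-finger parallel gripper is mounted at the origin on a cart in front of the work surface, level with it; the furniture and walls round the work are solid. World frame = base frame: x ahead of the robot, y to its left, z up, the work surface at z = 0. Lengths are in mm, angles in rad, forces in N, time in s.
With the tool pointing down it reaches from about 400 to 875 mm from the base axis. Payload 4.4 kg.
Tool frame: the origin (TCP) lies midway between the tips of the shut fingers; the grasp point (between the pads) lies 19 mm behind it; z points along the fingers, y is the line along which they close (so a half turn about z gives the same grasp; the last joint's range is limited). The gripper opens to 85 mm and grips with 20 to 120 N. Pads are 22 mm wide; open, the fingers measure 114 mm over their backs; the gripper's body (76 mm by 85 mm) begins 54 mm behind the grasp point. The pads swing forward as they close: fully open they stand 13 mm farther back than shut.
Start: joints at [0.605, 0.628, 0.038, 1.517, -0.027, 0.996, -0.02], TCP at [509.108, -404.137, 231.313] pointing down, gripper open.
Joint ranges: [-3.06, 3.06], [-0.37, 2.12], [-1.25, 1.32], [0.18, 2.47], [-1.1, 4.24], [0.23, 1.98], [-2.94, 2.94]. Speed limits (rad/s): [2.57, 2.57, 3.14, 3.14, 3.14, 3.14, 3.14].

INTERFACE

Orientations are given as [roll, pitch, yaw] about the fixed x, y, z axes, in that order (R = Rz(yaw) Ry(pitch) Rx(roll)).
In Python, from cell import ctrl, get_image, get_calibration gives the robot as it stands.
- The arm moves only by the shell command python3 -m creep 'ROWS'. ROWS is JSON, a list of rows, each an object of numbers: "dx", "dy", "dz": the shift along the world's x, y, z normalised to -1 to 1, where 1 is 0.4 m; "rx", "ry", "rz": the turn, a rotation vector about the world's x, y, z normalised to -1 to 1, where 1 is 2 pi rad; "grip": the closure, from -1 (fully open) to 1 (shut). A call has exactly 5 rows; each row is the pose to reach, as a shift and turn from the pose commanded when the call began, turning the shorter way round; what a row does not reach only later rows make up. A row lasts 1/8 s, in which the tool goes at most 62.5 mm and 10.7 degrees, less where a joint would pass 70% of its speed; a pose out of reach is approached as far as the arm can. A call with a number of a shift or a turn outside -1 to 1 is refused whole. A call with a gripper value outside its range is refused whole. The fingers move at their own pace and stop on an object; the grip force is fixed at half the most. Time passes only in rows, so rows that repeat a pose let the fingers close, or fill a call up. It gives the time, the measured TCP pose, the force, the opening and the grip force at its end, in the units of the state.
- ctrl.read_state(): the state, without advancing time (a new reading comes with each control period).
- get_image(name): name is "side" or "top" or "wrist"; returns the picture (480x640x3 uint8, red, green, blue); there is no depth.
- get_calibration(name): a dict with "mtx" (3x3 intrinsics, pixels), "distortion" ([k1, k2, p1, p2, k3] as OpenCV has them; the pictures are not rectified), "world_from_camera" (4x4, takes a point from camera to world coordinates). Camera axes: x right, y down, z forward; pixel columns grow to the right and rows downward; lengths in mm; the calibration is good to about 2 mm. A picture is of the moment at which its call begins: read the wrist's pose just before it. get_calibration takes no time and is no camera call; for the wrist camera it gives the pose at the moment of the call.
- ctrl.finish_job(): hands the job in; it is judged then, once.
The state is a dict: "clock": time; "qpos": joint angles; "qd": joint speeds; "tau": joint torques, N m; "eef_pos": TCP position; "tool_rot": TCP orientation; "force": force on the tool from outside, world axes, zero at the start; "torque": the same for the moment, N m; "width": finger opening in mm; "gripper_force": force on a finger pad.
Only numpy, scipy, OpenCV 4.12 (cv2) and the standard library are available. Lean on these libraries where they do the work, as an engineer would, in place of code of your own. Each camera call takes 0.05 s, during which the arm holds its last target. There are 200 camera calls.

## Working session

There is one attempt and no reset: what is moved stays moved. The work goes in short steps, Python scripts to look and compute and a shell command to move; the robot and the scene stay as the last step left them, time stands still between calls to the robot, and variables do not carry over. Pictures are saved under pics/ and viewed, at most 17 in all, crops included, and the job is handed in when it is done.

```bash
ls; mkdir -p pics; python3 - <<'E'
from cell import ctrl,get_image,get_calibration
import cv2
print(ctrl.read_state())
for n in("top","side","wrist"):
    c=get_calibration(n);print(n,c)
    im=get_image(n);cv2.imwrite(f"pics/{n}0.png",im[:,:,::-1])
E
```

```text
pics
{'clock': 0.0, 'qpos': array([ 0.60517823,  0.62936457,  0.03840253,  1.51836084, -0.02702693,
        0.99628001, -0.02001592]), 'qd': array([-0.00022738,  0.00046472,  0.00030465, -0.00175205, -0.00115603,
       -0.00028131, -0.00057755]), 'tau': array([ 7.02349871e-05, -5.63409483e+01,  1.22659341e+00, -1.93446529e+01,
        1.11527788e-02,  1.09002303e-02,  1.58566434e-05]), 'eef_pos': array([ 508.64264971, -403.70798776,  230.37868366]), 'tool_rot': array([-3.13969611e+00, -1.99541421e-05,  8.99819549e-01]), 'force': array([-0.88195072,  0.20172996,  0.16745719]), 'torque': array([ 0.03192695, -0.02617406,  0.01559497]), 'gripper_force': 0.0, 'width': 85.571898082698}
top {'mtx': array([[579.54537467,   0.        , 323.85932111],
       [  0.        , 579.54537467, 246.607241  ],
       [  0.        ,   0.        ,   1.        ]]), 'distortion': array([-0.1788599,  0.       ,  0.       ,  0.       ,  0.       ]), 'world_from_camera': array([[-1.22418055e-02, -9.94214212e-01,  1.06715695e-01,
         4.16549454e+02],
       [-9.99925029e-01,  1.22009993e-02, -1.03528171e
[... 736 characters left out ...]
      [ 0.00000000e+00,  0.00000000e+00,  0.00000000e+00,
         1.00000000e+00]])}
wrist {'mtx': array([[361.70793572,   0.        , 316.86487242],
       [  0.        , 361.70793572, 243.75080911],
       [  0.        ,   0.        ,   1.        ]]), 'distortion': array([-0.0113521,  0.       ,  0.       ,  0.       ,  0.       ]), 'world_from_camera': array([[ 7.82906522e-01, -5.92913398e-01, -1.88443841e-01,
         5.57322289e+02],
       [-6.22130785e-01, -7.47707989e-01, -2.32133691e-01,
        -3.43463564e+02],
       [-3.26578983e-03,  2.98975696e-01, -9.54255138e-01,
         3.73465310e+02],
       [ 0.00000000e+00,  0.00000000e+00,  0.00000000e+00,
         1.00000000e+00]])}
```

View pics/top0.png

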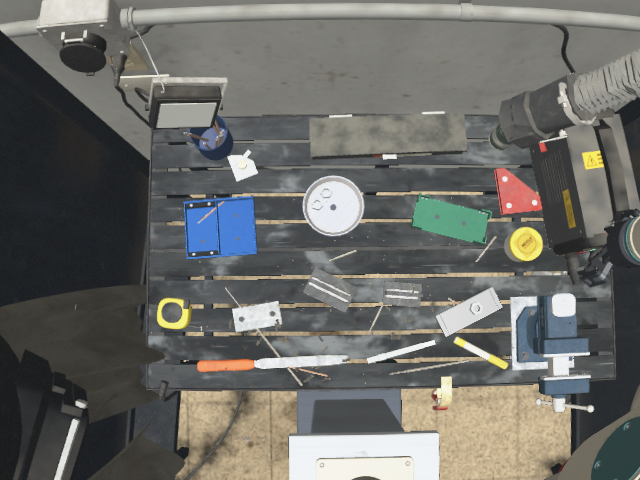

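View pics/side0.png

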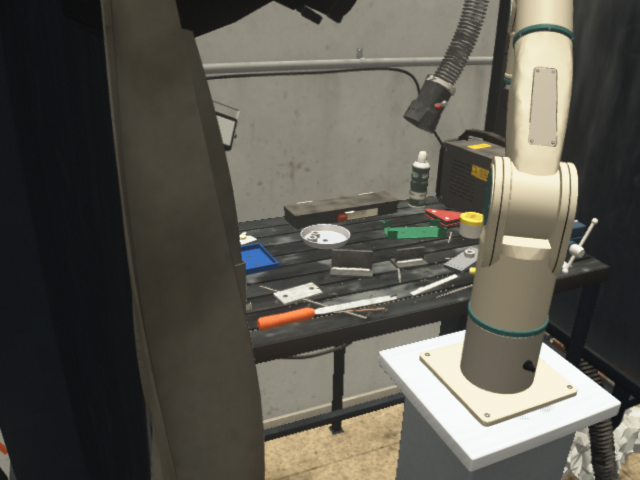

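The top view shows the tray (220,227), dish (333,206), cradle (452,219), tees (328,288) and (402,293), long blank with nut (469,311), short blank (257,316), tape (173,313) and gauge (242,165). I'll make an orthophoto next.

```bash
cat > h.py <<'E'
import numpy as np,cv2
from cell import ctrl,get_image,get_calibration
def ortho(im,c,X,Y,z,s):
    "view of plane z: col=(Y1-y)*s, row=(X1-x)*s"
    w=int((Y[1]-Y[0])*s);h=int((X[1]-X[0])*s)
    g=np.stack(np.meshgrid(np.arange(w),np.arange(h)),-1).reshape(-1,2)
    P=np.c_[X[1]-g[:,1]/s,Y[1]-g[:,0]/s,np.full(len(g),z)].astype(float)
    T=np.linalg.inv(c["world_from_camera"])
    p,_=cv2.projectPoints(P,cv2.Rodrigues(T[:3,:3])[0],T[:3,3],c["mtx"],c["distortion"])
    m=p.reshape(h,w,2).astype(np.float32)
    return cv2.remap(im,m[...,0],m[...,1],cv2.INTER_CUBIC)
def p2w(c,uv,z):
    q=cv2.undistortPoints(np.array(uv,float).reshape(-1,1,2),c["mtx"],c["distortion"]).reshape(-1,2)
    W=c["world_from_camera"];d=np.c_[q,np.ones(len(q))]@W[:3,:3].T
    return W[:3,3]+d*((z-W[2,3])/d[:,2])[:,None]
E
python3 - <<'E'
from h import *
im=cv2.imread("pics/top0.png");c=get_calibration("top")
o=ortho(im,c,(290,690),(-320,430),0,1.05)
for k in range(300,690,50):cv2.line(o,(0,int((690-k)*1.05)),(6,int((690-k)*1.05)),(0,0,255),1)
cv2.imwrite("pics/o0.png",o)
E
```

```text
(no output)
```

View pics/o0.png

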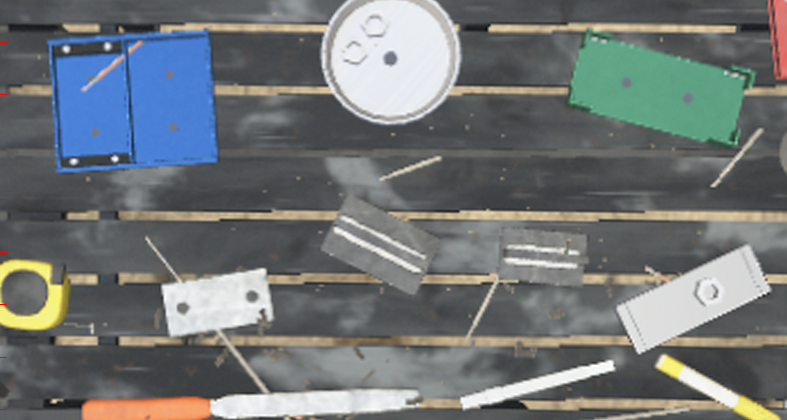

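View pics/wrist0.png

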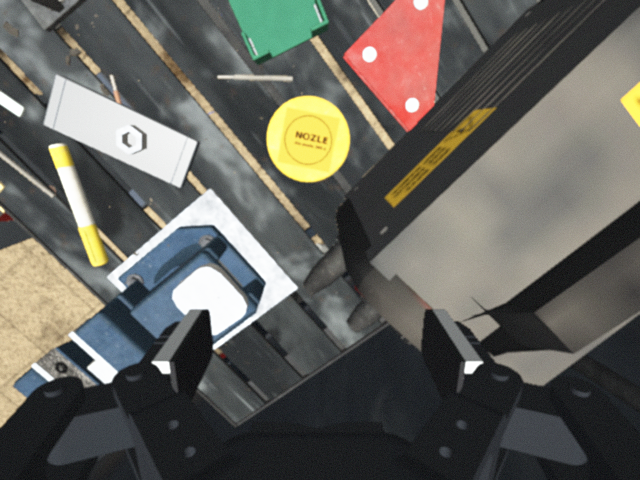

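The orthophoto gives clean corners. Now I'll fit rectangles to them.

```bash
cat >> h.py <<'E'
def fit(pts,w,l):
    "pts world xy, ordered around; rectangle w(x) by l(y); returns centre,yaw(mod pi),rms"
    best=None
    m=np.array([[w,l],[-w,l],[-w,-l],[w,-l]])/2
    for f in (m,m[::-1]):
      for k in range(4):
        q=np.roll(f,k,0);c=pts.mean(0);H=q.T@(pts-c)
        a=np.arctan2(H[0,1]-H[1,0],H[0,0]+H[1,1])
        R=np.array([[np.cos(a),-np.sin(a)],[np.sin(a),np.cos(a)]])
        e=np.sqrt(((q@R.T+c-pts)**2).sum(1).mean())
        if best is None or e<best[3]:best=(c.round(1),round((a+np.pi/2)%np.pi-np.pi/2,3),round(np.degrees((a+np.pi/2)%np.pi-np.pi/2),1),e)
    return best
def o2w(cr,z,cam,X1=690,Y1=430,s=1.05):
    cr=np.array(cr,float);O=np.c_[X1-cr[:,1]/s,Y1-cr[:,0]/s]
    return cam[:2]+(O-cam[:2])*(cam[2]-z)/cam[2]
E
python3 - <<'E'
from h import *
cam=get_calibration("top")["world_from_camera"][:3,3]
for n,p,z,w,l in [("long",[(615,306),(751,243),(772,289),(639,354)],10,50,140),
("large",[(352,195),(440,244),(415,295),(322,249)],8,60,100),
("small",[(501,227),(587,234),(584,287),(498,277)],8,50,80),
("short",[(161,286),(265,268),(273,316),(168,337)],6,50,100),
("tray",[(48,42),(209,29),(218,161),(58,172)],15,122,151),
("cradle",[(588,30),(755,70),(737,146),(568,105)],26,72,162)]:
    print(n,fit(o2w(p,z,cam),w,l))
print(o2w([(708,292),(354,52),(376,26)],22,cam)[:1],"fixed nuts",o2w([(354,52),(376,26)],18,cam),"dish",o2w([(391,59)],26,cam))
E
```

```text
long (array([ 406.3, -228.7]), np.float64(0.444), np.float64(25.5), np.float64(1.0015611321929734))
large (array([455.7,  66. ]), np.float64(-0.483), np.float64(-27.7), np.float64(2.908292335693709))
small (array([445.8, -85.6]), np.float64(-0.088), np.float64(-5.0), np.float64(1.5368177522346698))
short (array([402.7, 222.9]), np.float64(0.178), np.float64(10.2), np.float64(1.699229453728472))
tray (array([591.6, 300.4]), np.float64(0.074), np.float64(4.2), np.float64(0.9715123594893689))
cradle (array([ 602.4, -194.6]), np.float64(-0.238), np.float64(-13.6), np.float64(0.8144776553931151))
[[ 411.98776444 -238.48933065]] fixed nuts [[637.20210352  92.67019133]
 [661.60195848  72.02416021]] dish [[629.22108424  58.09322   ]]
```

Each fit agrees with its given size to within 1–3 mm. I'll go above the large tee and look with the wrist camera.

```bash
python3 -m creep '[{"dx":-0.03,"dy":0.15,"rz":0.006},{"dx":-0.06,"dy":0.3,"rz":0.012},{"dx":-0.09,"dy":0.45,"rz":0.018},{"dx":-0.11,"dy":0.6,"rz":0.024},{"dx":-0.133,"dy":0.72,"rz":0.03}]' && python3 -m creep '[{"dy":0.1,"dz":-0.02},{"dy":0.2,"dz":-0.05},{"dy":0.3,"dz":-0.08},{"dy":0.4,"dz":-0.1},{"dy":0.455,"dz":-0.128}]' && python3 - <<'E'
from h import *
s=ctrl.read_state();print(s["clock"],s["eef_pos"],s["tool_rot"])
c=get_calibration("wrist");im=get_image("wrist")[:,:,::-1].copy()
cv2.imwrite("pics/w1.png",im);np.savez("w1.npz",**c)
E
```

```text
$[0]: bad value
```

```bash
python3 -m creep '[{"dx":-0.03,"dy":0.15,"dz":0,"rx":0,"ry":0,"rz":0.006,"grip":-1},{"dx":-0.06,"dy":0.3,"dz":0,"rx":0,"ry":0,"rz":0.012,"grip":-1},{"dx":-0.09,"dy":0.45,"dz":0,"rx":0,"ry":0,"rz":0.018,"grip":-1},{"dx":-0.11,"dy":0.6,"dz":0,"rx":0,"ry":0,"rz":0.024,"grip":-1},{"dx":-0.133,"dy":0.72,"dz":0,"rx":0,"ry":0,"rz":0.03,"grip":-1}]'
```

```text
clock: 0.78
eef_pos: [455.4, -113.5, 231.3]
tool_rot: [-3.141, -0.001, 1.091]
force: [0.5, 0.3, -0.2]
width: 85.5
gripper_force: 0.0
```

```bash
python3 -m creep '[{"dx":0,"dy":0.12,"dz":-0.02,"rx":0,"ry":0,"rz":0,"grip":-1},{"dx":0,"dy":0.24,"dz":-0.05,"rx":0,"ry":0,"rz":0,"grip":-1},{"dx":0,"dy":0.36,"dz":-0.1,"rx":0,"ry":0,"rz":0,"grip":-1},{"dx":0,"dy":0.455,"dz":-0.128,"rx":0,"ry":0,"rz":0,"grip":-1},{"dx":0,"dy":0.455,"dz":-0.128,"rx":0,"ry":0,"rz":0,"grip":-1}]' && python3 - <<'E'
from h import *
s=ctrl.read_state();print(s["clock"],s["eef_pos"],s["tool_rot"])
c=get_calibration("wrist");im=get_image("wrist")[:,:,::-1].copy()
cv2.imwrite("pics/w1.png",im);np.savez("w1.npz",**c)
E
```

```text
clock: 1.4
eef_pos: [455.1, 69.2, 179.3]
tool_rot: [-3.14, -0.0, 1.095]
force: [-0.3, -0.4, -0.2]
width: 85.7
gripper_force: 0.0
1.4 [455.12494069  69.19292815 179.28596387] [-3.13950334e+00 -2.02020446e-04  1.09453901e+00]
```

View pics/w1.png

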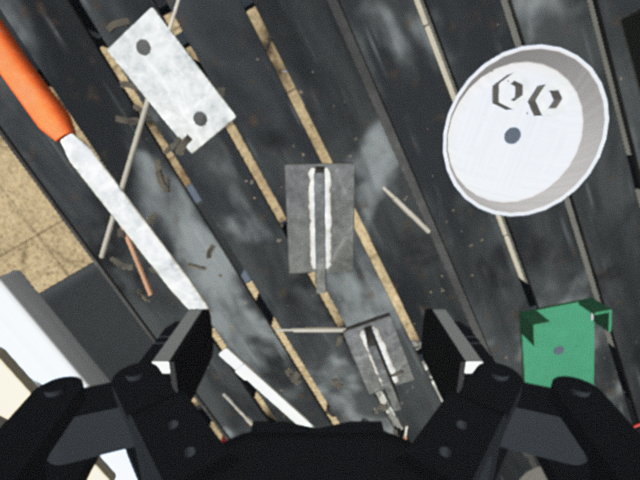

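The wrist view shows the large tee at (320,218), aligned with the fingers, and the small tee at (380,360). The dish's free half is at lower left.

```bash
python3 - <<'E'
from h import *
c=np.load("w1.npz")
for n,p,z,w,l in [("large",[(286,164),(355,163),(353,271),(288,272)],8,60,100),("short",[(108,46),(155,8),(235,119),(190,153)],6,50,100)]:
    print(n,fit(p2w(c,p,z)[:,:2],w,l))
print("web top",p2w(c,[(319,167),(321,292)],58))
print("fixed nuts",p2w(c,[(508,91),(545,98)],18))
s=ctrl.read_state();print(s["clock"],s["eef_pos"],s["tool_rot"],c["world_from_camera"])
E
```

```text
large (array([458.3,  69. ]), np.float64(-0.47), np.float64(-26.9), np.float64(0.864677236684863))
short (array([403.8, 223.8]), np.float64(0.124), np.float64(7.1), np.float64(1.0456388430783443))
web top [[480.43819369 115.15624193  58.        ]
 [436.97484069  27.13362756  58.        ]]
fixed nuts [[636.74317513  96.1912224   18.        ]
 [661.106731    78.02254314  18.        ]]
1.45 [455.4967117   66.92957216 179.72708724] [-3.14069691e+00  5.45877886e-04  1.09144538e+00] [[ 8.88512209e-01 -4.36995851e-01 -1.39930984e-01  4.91320615e+02]
 [-4.58839743e-01 -8.48480217e-01 -2.63718432e-01  1.37564366e+02]
 [-3.48481059e-03  2.98522943e-01 -9.54396096e-01  3.22282798e+02]
 [ 0.00000000e+00  0.00000000e+00  0.00000000e+00  1.00000000e+00]]
```

```bash
python3 -m creep '[{"dx":0.005,"dy":0,"dz":-0.1,"rx":0,"ry":0,"rz":0,"grip":-1},{"dx":0.005,"dy":0,"dz":-0.2,"rx":0,"ry":0,"rz":0,"grip":-1},{"dx":0.005,"dy":0,"dz":-0.3,"rx":0,"ry":0,"rz":0,"grip":-1},{"dx":0.005,"dy":0,"dz":-0.36,"rx":0,"ry":0,"rz":0,"grip":-1},{"dx":0.005,"dy":0,"dz":-0.38,"rx":0,"ry":0,"rz":0,"grip":-1}]' && python3 -m creep '[{"dx":0,"dy":0,"dz":0,"rx":0,"ry":0,"rz":0,"grip":1},{"dx":0,"dy":0,"dz":0,"rx":0,"ry":0,"rz":0,"grip":1},{"dx":0,"dy":0,"dz":0,"rx":0,"ry":0,"rz":0,"grip":1},{"dx":0,"dy":0,"dz":0,"rx":0,"ry":0,"rz":0,"grip":1},{"dx":0,"dy":0,"dz":0,"rx":0,"ry":0,"rz":0,"grip":1}]'
```

```text
clock: 2.08
eef_pos: [457.7, 63.8, 27.1]
tool_rot: [-3.14, 0.003, 1.086]
force: [-0.6, 0.2, -0.0]
width: 85.4
gripper_force: 0.0
clock: 2.7
eef_pos: [457.8, 66.1, 28.8]
tool_rot: [-3.141, 0.0, 1.088]
force: [-2.0, 0.3, 4.2]
width: 7.0
gripper_force: 62.4
```

```bash
python3 -m creep '[{"dx":0,"dy":0,"dz":0.04,"rx":0,"ry":0,"rz":0,"grip":1},{"dx":0,"dy":0,"dz":0.1,"rx":0,"ry":0,"rz":0,"grip":1},{"dx":0,"dy":0,"dz":0.16,"rx":0,"ry":0,"rz":0,"grip":1},{"dx":0,"dy":0,"dz":0.2,"rx":0,"ry":0,"rz":0,"grip":1},{"dx":0,"dy":0,"dz":0.22,"rx":0,"ry":0,"rz":0,"grip":1}]' && python3 -m creep '[{"dx":0.02,"dy":0.03,"dz":0,"rx":0,"ry":0,"rz":-0.015,"grip":1},{"dx":0.06,"dy":0.09,"dz":0,"rx":0,"ry":0,"rz":-0.04,"grip":1},{"dx":0.12,"dy":0.18,"dz":0,"rx":0,"ry":0,"rz":-0.065,"grip":1},{"dx":0.18,"dy":0.27,"dz":0,"rx":0,"ry":0,"rz":-0.09,"grip":1},{"dx":0.24,"dy":0.36,"dz":0,"rx":0,"ry":0,"rz":-0.115,"grip":1}]' && python3 -m creep '[{"dx":0.05,"dy":0.08,"dz":0,"rx":0,"ry":0,"rz":-0.025,"grip":1},{"dx":0.09,"dy":0.13,"dz":0,"rx":0,"ry":0,"rz":-0.04,"grip":1},{"dx":0.1,"dy":0.143,"dz":0,"rx":0,"ry":0,"rz":-0.0475,"grip":1},{"dx":0.1,"dy":0.143,"dz":0,"rx":0,"ry":0,"rz":-0.0475,"grip":1},{"dx":0.1,"dy":0.143,"dz":0,"rx":0,"ry":0,"rz":-0.0475,"grip":1}]' && python3 - <<'E'
from h import *
s=ctrl.read_state();print(s["clock"],s["eef_pos"],s["tool_rot"])
c=get_calibration("wrist");im=get_image("wrist")[:,:,::-1].copy()
cv2.imwrite("pics/w2.png",im);np.savez("w2.npz",**c)
E
```

```text
clock: 3.32
eef_pos: [458.0, 65.8, 116.8]
tool_rot: [-3.141, 0.0, 1.088]
force: [0.8, 0.6, -5.6]
width: 6.9
gripper_force: 60.9
clock: 3.95
eef_pos: [553.9, 210.8, 115.2]
tool_rot: [-3.142, 0.003, 0.361]
force: [0.6, 0.8, -5.9]
width: 7.3
gripper_force: 60.8
clock: 4.58
eef_pos: [593.2, 266.1, 115.5]
tool_rot: [3.141, 0.003, 0.068]
force: [0.1, -0.0, -5.3]
width: 7.1
gripper_force: 60.7
4.575 [593.16430219 266.10609276 115.46973203] [3.14081426e+00 2.50695060e-03 6.75793541e-02]
```

View pics/w2.png

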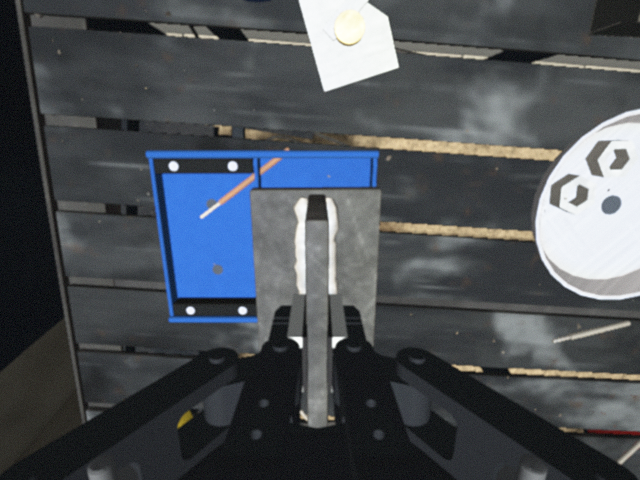

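The tee is held square over the tray. The tray rim corners are at (148,152), (378,151) and (171,321), and the flange's far edge runs (252,190)–(381,190).

```bash
python3 - <<'E'
from h import *
c=np.load("w2.npz")
P=p2w(c,[(148,152),(378,151),(171,321),(259,155)],15);print(P)
t=P[0,:2]-P[1,:2];a=np.arctan2(t[1],t[0])-np.pi/2;print("yaw",np.degrees(a),np.hypot(*t))
R=np.array([[np.cos(a),-np.sin(a)],[np.sin(a),np.cos(a)]])
ctr=np.mean([P[0,:2]-R@[61,75.5],P[1,:2]-R@[61,-75.5],P[2,:2]-R@[-61,75.5]],0)
print("tray",ctr,"large",ctr+R@[0,-34.5],"small",ctr+R@[0,39.5])
F=p2w(c,[(252,190),(381,190)],96);print(F,F.mean(0)[:2]-R@[50,0])
E
```

```text
[[649.18467695 381.52829442  15.        ]
 [659.7960883  231.32503181  15.        ]
 [524.84396082 373.2658399   15.        ]
 [652.0294276  308.82568097  15.        ]]
yaw 4.041061438592689 150.57762831688598
tray [592.76565745 302.16937354] large [595.19691962 267.75514735] small [589.98203844 341.57116875]
[[642.71234779 299.36929531  96.        ]
 [646.61033525 241.48193635  96.        ]] [594.78565139 266.90204746]
```

```bash
python3 -m creep '[{"dx":0.001,"dy":0.002,"dz":-0.06,"rx":0,"ry":0,"rz":0,"grip":1},{"dx":0.001,"dy":0.002,"dz":-0.12,"rx":0,"ry":0,"rz":0,"grip":1},{"dx":0.001,"dy":0.002,"dz":-0.17,"rx":0,"ry":0,"rz":0,"grip":1},{"dx":0.001,"dy":0.002,"dz":-0.2,"rx":0,"ry":0,"rz":0,"grip":1},{"dx":0.001,"dy":0.002,"dz":-0.211,"rx":0,"ry":0,"rz":0,"grip":1}]' && python3 -m creep '[{"dx":0,"dy":0,"dz":0,"rx":0,"ry":0,"rz":0,"grip":1},{"dx":0,"dy":0,"dz":0,"rx":0,"ry":0,"rz":0,"grip":1},{"dx":0,"dy":0,"dz":0,"rx":0,"ry":0,"rz":0,"grip":1},{"dx":0,"dy":0,"dz":0,"rx":0,"ry":0,"rz":0,"grip":0},{"dx":0,"dy":0,"dz":0,"rx":0,"ry":0,"rz":0,"grip":-0.2}]'
```

```text
clock: 5.25
eef_pos: [594.0, 267.8, 31.7]
tool_rot: [-3.141, 0.002, 0.067]
force: [-5.4, -0.5, 14.0]
width: 7.0
gripper_force: 63.6
clock: 5.88
eef_pos: [595.5, 268.2, 32.9]
tool_rot: [-3.14, -0.002, 0.067]
force: [0.3, 0.4, 0.3]
width: 42.9
gripper_force: 0.0
```

```bash
python3 -m creep '[{"dx":0,"dy":0,"dz":0.05,"rx":0,"ry":0,"rz":0,"grip":-0.2},{"dx":0,"dy":0,"dz":0.13,"rx":0,"ry":0,"rz":0,"grip":-0.2},{"dx":0,"dy":0,"dz":0.27,"rx":0,"ry":0,"rz":0,"grip":-0.2},{"dx":-0.04,"dy":-0.1,"dz":0.27,"rx":0,"ry":0,"rz":0.025,"grip":-1},{"dx":-0.09,"dy":-0.22,"dz":0.27,"rx":0,"ry":0,"rz":0.05,"grip":-1}]' && python3 -m creep '[{"dx":-0.06,"dy":-0.14,"dz":0,"rx":0,"ry":0,"rz":0.028,"grip":-1},{"dx":-0.12,"dy":-0.28,"dz":0,"rx":0,"ry":0,"rz":0.056,"grip":-1},{"dx":-0.18,"dy":-0.42,"dz":0,"rx":0,"ry":0,"rz":0.084,"grip":-1},{"dx":-0.24,"dy":-0.55,"dz":0,"rx":0,"ry":0,"rz":0.112,"grip":-1},{"dx":-0.278,"dy":-0.63,"dz":0,"rx":0,"ry":0,"rz":0.14,"grip":-1}]' && python3 -m creep '[{"dx":0,"dy":-0.03,"dz":0,"rx":0,"ry":0,"rz":0.025,"grip":-1},{"dx":0,"dy":-0.03,"dz":0,"rx":0,"ry":0,"rz":0.0355,"grip":-1},{"dx":0,"dy":-0.03,"dz":0,"rx":0,"ry":0,"rz":0.0355,"grip":-1},{"dx":0,"dy":-0.03,"dz":0,"rx":0,"ry":0,"rz":0.0355,"grip":-1},{"dx":0,"dy":-0.03,"dz":0,"rx":0,"ry":0,"rz":0.0355,"grip":-1}]' && python3 - <<'E'
from h import *
s=ctrl.read_state();print(s["clock"],s["eef_pos"],s["tool_rot"])
c=get_calibration("wrist");im=get_image("wrist")[:,:,::-1].copy()
cv2.imwrite("pics/w3.png",im);np.savez("w3.npz",**c)
cv2.imwrite("pics/top1.png",get_image("top")[:,:,::-1])
E
```

```text
clock: 6.5
eef_pos: [559.5, 180.1, 142.6]
tool_rot: [3.141, -0.005, 0.389]
force: [-0.2, -0.9, -0.3]
width: 84.3
gripper_force: 0.0
clock: 7.12
eef_pos: [446.5, -75.5, 141.5]
tool_rot: [3.14, 0.002, 1.263]
force: [1.2, -0.4, -0.3]
width: 85.7
gripper_force: 0.0
clock: 7.75
eef_pos: [447.6, -83.9, 140.3]
tool_rot: [3.142, 0.001, 1.484]
force: [-0.1, 0.4, 0.1]
width: 85.1
gripper_force: 0.0
7.75 [447.55482638 -83.89560318 140.29152565] [3.14157607e+00 6.20722260e-04 1.48408849e+00]
```

View pics/w3.png

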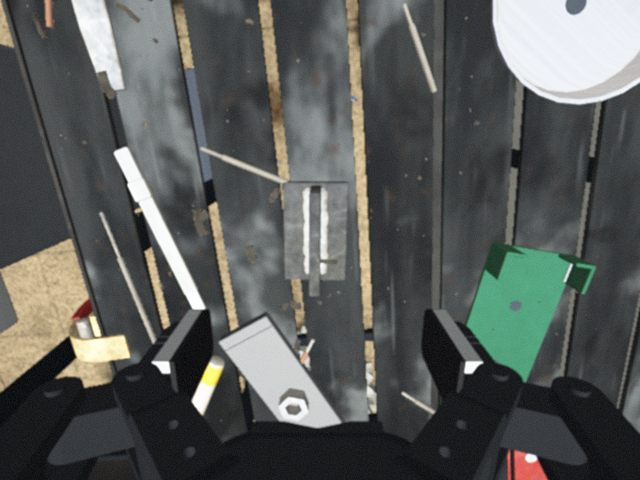

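The small tee is at (316,230) and square to the fingers. The nut is at (293,405).

```bash
python3 - <<'E'
from h import *
c=np.load("w3.npz")
print(fit(p2w(c,[(284,181),(347,182),(345,278),(286,280)],8)[:,:2],50,80))
print("web",p2w(c,[(317,186),(316,296)],43),"nut",p2w(c,[(292,403)],22))
print("cradle",p2w(c,[(492,243),(596,266)],26))
E
```

```text
(array([447. , -83.3]), np.float64(-0.085), np.float64(-4.9), np.float64(1.1927524229022883))
web [[ 451.86078435  -41.99295788   43.        ]
 [ 444.17426953 -121.66908514   43.        ]] nut [[ 413.09547592 -232.93291451   22.        ]]
cradle [[ 578.0789056   -98.01962489   26.        ]
 [ 658.89455972 -123.54682029   26.        ]]
```

```bash
python3 -m creep '[{"dx":0,"dy":0,"dz":-0.1,"rx":0,"ry":0,"rz":0,"grip":-1},{"dx":0,"dy":0,"dz":-0.2,"rx":0,"ry":0,"rz":0,"grip":-1},{"dx":0,"dy":0,"dz":-0.28,"rx":0,"ry":0,"rz":0,"grip":-1},{"dx":0,"dy":0,"dz":-0.309,"rx":0,"ry":0,"rz":0,"grip":-1},{"dx":0,"dy":0,"dz":-0.309,"rx":0,"ry":0,"rz":0,"grip":0}]' && python3 -m creep '[{"dx":0,"dy":0,"dz":0,"rx":0,"ry":0,"rz":0,"grip":1},{"dx":0,"dy":0,"dz":0,"rx":0,"ry":0,"rz":0,"grip":1},{"dx":0,"dy":0,"dz":0,"rx":0,"ry":0,"rz":0,"grip":1},{"dx":0,"dy":0,"dz":0,"rx":0,"ry":0,"rz":0,"grip":1},{"dx":0,"dy":0,"dz":0,"rx":0,"ry":0,"rz":0,"grip":1}]' && python3 -m creep '[{"dx":0,"dy":0,"dz":0.04,"rx":0,"ry":0,"rz":0,"grip":1},{"dx":0,"dy":0,"dz":0.1,"rx":0,"ry":0,"rz":0,"grip":1},{"dx":0,"dy":0,"dz":0.18,"rx":0,"ry":0,"rz":0,"grip":1},{"dx":0,"dy":0,"dz":0.23,"rx":0,"ry":0,"rz":0,"grip":1},{"dx":0,"dy":0,"dz":0.25,"rx":0,"ry":0,"rz":0,"grip":1}]'
```

```text
clock: 8.48
eef_pos: [446.8, -83.8, 15.5]
tool_rot: [-3.139, -0.001, 1.485]
force: [-0.6, 0.6, -0.3]
width: 69.7
gripper_force: 0.0
clock: 9.1
eef_pos: [447.3, -84.2, 17.0]
tool_rot: [-3.142, 0.001, 1.484]
force: [-1.4, 0.9, 5.2]
width: 6.7
gripper_force: 60.6
clock: 9.72
eef_pos: [447.5, -84.3, 117.2]
tool_rot: [3.141, 0.0, 1.484]
force: [-0.1, -0.0, -4.9]
width: 6.8
gripper_force: 59.3
```

```bash
python3 -m creep '[{"dx":0.01,"dy":0.03,"dz":0,"rx":0,"ry":0,"rz":-0.01,"grip":1},{"dx":0.04,"dy":0.11,"dz":0,"rx":0,"ry":0,"rz":-0.03,"grip":1},{"dx":0.08,"dy":0.22,"dz":0,"rx":0,"ry":0,"rz":-0.055,"grip":1},{"dx":0.12,"dy":0.34,"dz":0,"rx":0,"ry":0,"rz":-0.08,"grip":1},{"dx":0.16,"dy":0.46,"dz":0,"rx":0,"ry":0,"rz":-0.105,"grip":1}]' && python3 -m creep '[{"dx":0.04,"dy":0.12,"dz":0,"rx":0,"ry":0,"rz":-0.025,"grip":1},{"dx":0.08,"dy":0.24,"dz":0,"rx":0,"ry":0,"rz":-0.05,"grip":1},{"dx":0.12,"dy":0.36,"dz":0,"rx":0,"ry":0,"rz":-0.075,"grip":1},{"dx":0.16,"dy":0.48,"dz":0,"rx":0,"ry":0,"rz":-0.1,"grip":1},{"dx":0.19,"dy":0.57,"dz":0,"rx":0,"ry":0,"rz":-0.115,"grip":1}]' && python3 -m creep '[{"dx":0.0075,"dy":0.03,"dz":0,"rx":0,"ry":0,"rz":-0.0053,"grip":1},{"dx":0.0075,"dy":0.034,"dz":0,"rx":0,"ry":0,"rz":-0.0053,"grip":1},{"dx":0.0075,"dy":0.034,"dz":0,"rx":0,"ry":0,"rz":-0.0053,"grip":1},{"dx":0.0075,"dy":0.034,"dz":0,"rx":0,"ry":0,"rz":-0.0053,"grip":1},{"dx":0.0075,"dy":0.034,"dz":0,"rx":0,"ry":0,"rz":-0.0053,"grip":1}]' && python3 - <<'E'
from h import *
s=ctrl.read_state();print(s["clock"],s["eef_pos"],s["tool_rot"])
c=get_calibration("wrist");im=get_image("wrist")[:,:,::-1].copy()
cv2.imwrite("pics/w4.png",im);np.savez("w4.npz",**c)
E
```

```text
clock: 10.35
eef_pos: [511.0, 101.1, 115.4]
tool_rot: [-3.14, 0.002, 0.819]
force: [1.2, 0.1, -4.8]
width: 6.8
gripper_force: 59.2
clock: 10.98
eef_pos: [586.4, 330.6, 114.8]
tool_rot: [-3.142, 0.002, 0.101]
force: [0.8, -0.3, -4.4]
width: 7.1
gripper_force: 59.2
clock: 11.6
eef_pos: [590.6, 340.5, 116.5]
tool_rot: [-3.141, 0.0, 0.067]
force: [-0.8, -0.0, -3.9]
width: 6.7
gripper_force: 59.2
11.6 [590.56020718 340.47521171 116.53372966] [-3.14142305e+00  3.45422692e-04  6.74604991e-02]
```

View pics/w4.png

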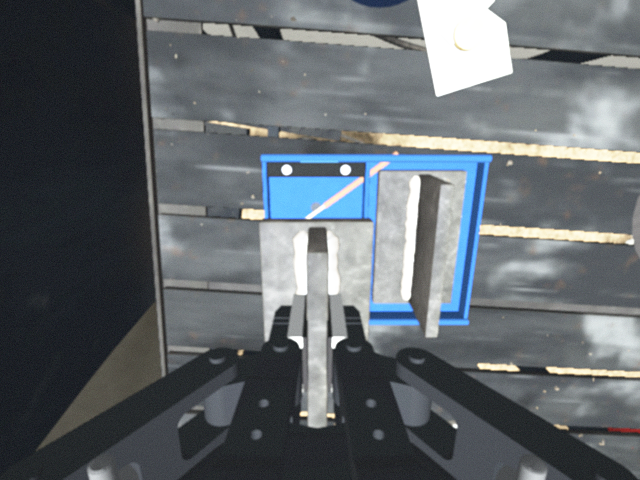

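The large tee sits in its bay, and the small one hangs squarely above its own. I'll check the numbers before lowering.

```bash
python3 - <<'E'
from h import *
c=np.load("w4.npz")
P=p2w(c,[(261,157),(491,157)],15)[:,:2]
t=P[0]-P[1];a=np.arctan2(t[1],t[0])-np.pi/2;print("yaw",np.degrees(a),np.hypot(*t))
R=np.array([[np.cos(a),-np.sin(a)],[np.sin(a),np.cos(a)]])
ctr=np.mean([P[0]-R@[61,75.5],P[1]-R@[61,-75.5]],0)
print("tray",ctr,"small",ctr+R@[0,39.5])
F=p2w(c,[(260,221),(371,221)],108);print(F,F.mean(0)[:2]-R@[40,0])
E
```

```text
yaw 3.8945638125562163 151.83739862411764
tray [592.62274539 302.25822687] small [589.93988048 341.66701061]
[[628.81244423 368.2925789  108.        ]
 [632.03240871 320.59479554 108.        ]] [590.51479737 341.72686199]
```

```bash
python3 -m creep '[{"dx":0,"dy":0,"dz":-0.07,"rx":0,"ry":0,"rz":0,"grip":1},{"dx":0,"dy":0,"dz":-0.14,"rx":0,"ry":0,"rz":0,"grip":1},{"dx":0,"dy":0,"dz":-0.2,"rx":0,"ry":0,"rz":0,"grip":1},{"dx":0,"dy":0,"dz":-0.23,"rx":0,"ry":0,"rz":0,"grip":1},{"dx":0,"dy":0,"dz":-0.241,"rx":0,"ry":0,"rz":0,"grip":1}]' && python3 -m creep '[{"dx":0,"dy":0,"dz":0,"rx":0,"ry":0,"rz":0,"grip":1},{"dx":0,"dy":0,"dz":0,"rx":0,"ry":0,"rz":0,"grip":1},{"dx":0,"dy":0,"dz":0,"rx":0,"ry":0,"rz":0,"grip":1},{"dx":0,"dy":0,"dz":0,"rx":0,"ry":0,"rz":0,"grip":0.2},{"dx":0,"dy":0,"dz":0,"rx":0,"ry":0,"rz":0,"grip":0.2}]' && python3 -m creep '[{"dx":0,"dy":0,"dz":0.04,"rx":0,"ry":0,"rz":0,"grip":0.2},{"dx":0,"dy":0,"dz":0.1,"rx":0,"ry":0,"rz":0,"grip":0.2},{"dx":0,"dy":0,"dz":0.2,"rx":0,"ry":0,"rz":0,"grip":0.2},{"dx":0,"dy":0,"dz":0.3,"rx":0,"ry":0,"rz":0,"grip":0.2},{"dx":0,"dy":0,"dz":0.35,"rx":0,"ry":0,"rz":0,"grip":0.2}]'
```

```text
clock: 12.28
eef_pos: [590.0, 341.3, 20.0]
tool_rot: [-3.141, 0.002, 0.068]
force: [-5.3, -2.4, 13.1]
width: 6.8
gripper_force: 62.0
clock: 12.9
eef_pos: [591.0, 341.9, 20.8]
tool_rot: [-3.14, -0.001, 0.069]
force: [-0.1, 0.3, 0.0]
width: 33.9
gripper_force: 0.0
clock: 13.52
eef_pos: [591.9, 342.3, 164.3]
tool_rot: [-3.139, -0.005, 0.068]
force: [0.6, 0.5, 0.3]
width: 34.2
gripper_force: 0.0
```

```bash
python3 -m creep '[{"dx":-0.03,"dy":-0.1,"dz":0,"rx":0,"ry":0,"rz":0.01,"grip":-0.2},{"dx":-0.075,"dy":-0.24,"dz":0,"rx":0,"ry":0,"rz":0.03,"grip":-0.2},{"dx":-0.12,"dy":-0.38,"dz":0,"rx":0,"ry":0,"rz":0.05,"grip":-0.2},{"dx":-0.165,"dy":-0.52,"dz":0,"rx":0,"ry":0,"rz":0.07,"grip":-0.2},{"dx":-0.21,"dy":-0.66,"dz":0,"rx":0,"ry":0,"rz":0.09,"grip":-0.2}]' && python3 -m creep '[{"dx":-0.045,"dy":-0.14,"dz":0,"rx":0,"ry":0,"rz":0.025,"grip":-0.2},{"dx":-0.09,"dy":-0.28,"dz":0,"rx":0,"ry":0,"rz":0.05,"grip":-0.2},{"dx":-0.135,"dy":-0.42,"dz":0,"rx":0,"ry":0,"rz":0.075,"grip":-0.2},{"dx":-0.18,"dy":-0.56,"dz":0,"rx":0,"ry":0,"rz":0.1,"grip":-0.2},{"dx":-0.21,"dy":-0.67,"dz":-0.05,"rx":0,"ry":0,"rz":0.12,"grip":-0.2}]' && python3 -m creep '[{"dx":-0.0225,"dy":-0.1,"dz":-0.05,"rx":0,"ry":0,"rz":0.0125,"grip":-0.2},{"dx":-0.0225,"dy":-0.107,"dz":-0.05,"rx":0,"ry":0,"rz":0.0125,"grip":-0.2},{"dx":-0.0225,"dy":-0.107,"dz":-0.05,"rx":0,"ry":0,"rz":0.0125,"grip":-0.2},{"dx":-0.0225,"dy":-0.107,"dz":-0.05,"rx":0,"ry":0,"rz":0.0125,"grip":-0.2},{"dx":-0.0225,"dy":-0.107,"dz":-0.05,"rx":0,"ry":0,"rz":0.0125,"grip":-0.2}]' && python3 - <<'E'
from h import *
s=ctrl.read_state();print(s["clock"],s["eef_pos"],s["tool_rot"])
c=get_calibration("wrist");im=get_image("wrist")[:,:,::-1].copy()
cv2.imwrite("pics/w5.png",im);np.savez("w5.npz",**c)
cv2.imwrite("pics/w5c.png",cv2.resize(im[120:320,180:440],None,fx=3,fy=3,interpolation=cv2.INTER_CUBIC))
cv2.imwrite("pics/top2.png",get_image("top")[:,:,::-1])
E
```

```text
clock: 14.15
eef_pos: [506.4, 75.7, 161.4]
tool_rot: [3.14, -0.002, 0.638]
force: [0.8, -0.9, -0.2]
width: 51.1
gripper_force: 0.0
clock: 14.78
eef_pos: [422.9, -194.0, 142.0]
tool_rot: [3.137, 0.003, 1.39]
force: [1.2, -1.9, -0.2]
width: 51.4
gripper_force: 0.0
clock: 15.4
eef_pos: [414.1, -232.3, 120.6]
tool_rot: [3.141, 0.001, 1.469]
force: [0.1, -0.3, 0.1]
width: 51.0
gripper_force: 0.0
15.4 [ 414.10090517 -232.30831134  120.62140944] [3.14104385e+00 5.78436214e-04 1.46865589e+00]
```

View pics/w5c.png

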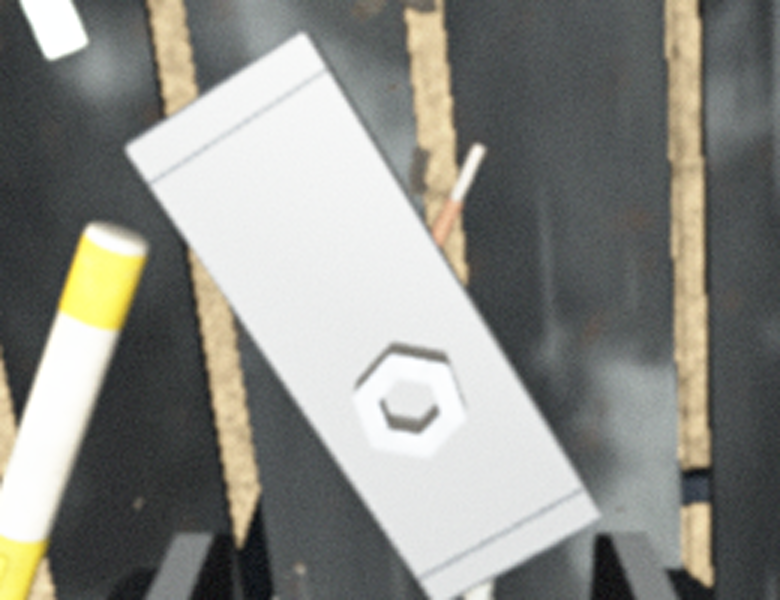

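The nut's hexagon is centred at about (410,404) in the crop, with a corner near (355,390). The blank's corners are (305,32), (598,517), (437,600) and (125,150).

```bash
python3 - <<'E'
from h import *
c=np.load("w5.npz")
f=lambda p:np.array(p)/3+[180-1/3,120-1/3]
print("long",fit(p2w(c,f([(305,32),(598,517),(437,600),(125,150)]),10)[:,:2],50,140))
H=p2w(c,f([(355,393),(393,350),(447,361),(467,405),(433,457),(375,448)]),22)[:,:2]
m=H.mean(0);d=H-m;print("nut",m,np.hypot(*d.T),np.degrees(np.arctan2(d[:,1],d[:,0])))
z=d[:,0]+1j*d[:,1];print("corner angle mod60",np.degrees(np.angle((z**6/abs(z)**5).sum()))/6)
E
```

```text
long (array([ 406.5, -225.7]), np.float64(0.447), np.float64(25.6), np.float64(1.5489312406030005))
nut [ 414.10755065 -238.30514511] [13.51541983 13.64154187 13.15899885 13.04610353 14.62209311 14.36359582] [ 163.75855493  102.59449067   45.46633204   -8.27989475  -75.44525221
 -133.36640928]
corner angle mod60 -14.30804946227328
```

```bash
python3 -m creep '[{"dx":0.0025,"dy":-0.012,"dz":-0.05,"rx":0,"ry":0,"rz":0.02,"grip":-0.2},{"dx":0.0025,"dy":-0.012,"dz":-0.12,"rx":0,"ry":0,"rz":0.04,"grip":-0.2},{"dx":0.0025,"dy":-0.012,"dz":-0.18,"rx":0,"ry":0,"rz":0.06,"grip":-0.2},{"dx":0.0025,"dy":-0.012,"dz":-0.24,"rx":0,"ry":0,"rz":0.06,"grip":-0.2},{"dx":0.0025,"dy":-0.012,"dz":-0.2675,"rx":0,"ry":0,"rz":0.06,"grip":-0.2}]' && python3 -m creep '[{"dx":0,"dy":0,"dz":0,"rx":0,"ry":0,"rz":0,"grip":0},{"dx":0,"dy":0,"dz":0,"rx":0,"ry":0,"rz":0,"grip":1},{"dx":0,"dy":0,"dz":0,"rx":0,"ry":0,"rz":0,"grip":1},{"dx":0,"dy":0,"dz":0,"rx":0,"ry":0,"rz":0,"grip":1},{"dx":0,"dy":0,"dz":0,"rx":0,"ry":0,"rz":0,"grip":1}]'
```

```text
clock: 16.12
eef_pos: [414.1, -237.6, 12.0]
tool_rot: [-3.14, -0.001, 1.844]
force: [-1.2, 0.1, -0.2]
width: 51.1
gripper_force: 0.0
clock: 16.75
eef_pos: [414.9, -238.3, 14.0]
tool_rot: [3.141, 0.001, 1.843]
force: [-1.0, 1.3, 6.8]
width: 21.2
gripper_force: 59.3
```

```bash
python3 -m creep '[{"dx":0,"dy":0,"dz":0.04,"rx":0,"ry":0,"rz":0,"grip":1},{"dx":0,"dy":0,"dz":0.12,"rx":0,"ry":0,"rz":0,"grip":1},{"dx":0,"dy":0,"dz":0.2,"rx":0,"ry":0,"rz":0,"grip":1},{"dx":0.03,"dy":0.04,"dz":0.268,"rx":0,"ry":0,"rz":-0.01,"grip":1},{"dx":0.09,"dy":0.12,"dz":0.268,"rx":0,"ry":0,"rz":-0.03,"grip":1}]' && python3 -m creep '[{"dx":0.08,"dy":0.11,"dz":0,"rx":0,"ry":0,"rz":-0.025,"grip":1},{"dx":0.16,"dy":0.22,"dz":0,"rx":0,"ry":0,"rz":-0.05,"grip":1},{"dx":0.24,"dy":0.33,"dz":0,"rx":0,"ry":0,"rz":-0.075,"grip":1},{"dx":0.32,"dy":0.44,"dz":0,"rx":0,"ry":0,"rz":-0.1,"grip":1},{"dx":0.39,"dy":0.54,"dz":0,"rx":0,"ry":0,"rz":-0.1155,"grip":1}]' && python3 -m creep '[{"dx":0.035,"dy":0.0485,"dz":0,"rx":0,"ry":0,"rz":0,"grip":1},{"dx":0.035,"dy":0.0485,"dz":0,"rx":0,"ry":0,"rz":0,"grip":1},{"dx":0.035,"dy":0.0485,"dz":0,"rx":0,"ry":0,"rz":0,"grip":1},{"dx":0.035,"dy":0.0485,"dz":0,"rx":0,"ry":0,"rz":0,"grip":1},{"dx":0.035,"dy":0.0485,"dz":0,"rx":0,"ry":0,"rz":0,"grip":1}]' && python3 - <<'E'
from h import *
s=ctrl.read_state();print(s["clock"],s["eef_pos"],s["tool_rot"])
c=get_calibration("wrist");im=get_image("wrist")[:,:,::-1].copy()
cv2.imwrite("pics/w6.png",im);np.savez("w6.npz",**c)
E
```

```text
clock: 17.38
eef_pos: [451.1, -192.1, 122.4]
tool_rot: [3.139, 0.003, 1.646]
force: [1.2, 0.3, -1.6]
width: 21.2
gripper_force: 58.9
clock: 18.0
eef_pos: [607.5, 27.8, 120.7]
tool_rot: [3.141, -0.0, 0.926]
force: [0.6, -0.8, -0.4]
width: 21.1
gripper_force: 58.9
clock: 18.62
eef_pos: [620.0, 43.9, 120.3]
tool_rot: [-3.141, 0.001, 0.928]
force: [0.7, -0.5, -0.5]
width: 20.9
gripper_force: 58.9
18.625 [620.02102019  43.92833533 120.34284182] [-3.14122852e+00  7.89103493e-04  9.27580295e-01]
```

View pics/w6.png

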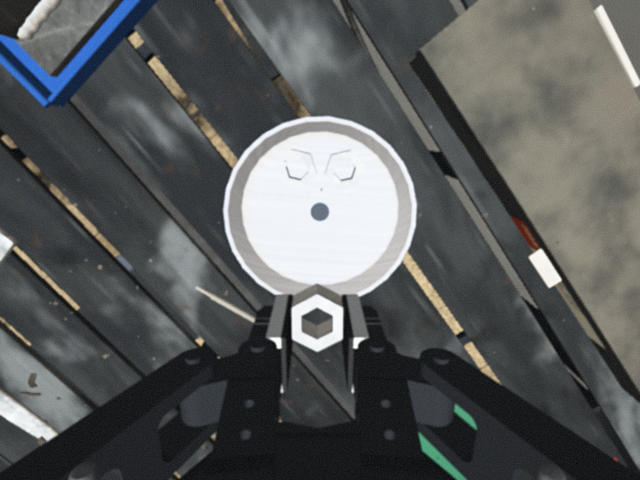

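The nut is held at (318,322), and the dish's centre hole is at (320,212).

```bash
python3 - <<'E'
from h import *
c=np.load("w6.npz")
print(p2w(c,[(320,212)],6),p2w(c,[(225,212),(416,212)],26).mean(0),p2w(c,[(318,321)],120))
E
python3 -m creep '[{"dx":0,"dy":0,"dz":-0.06,"rx":0,"ry":0,"rz":0,"grip":1},{"dx":0,"dy":0,"dz":-0.14,"rx":0,"ry":0,"rz":0,"grip":1},{"dx":0,"dy":0,"dz":-0.17,"rx":0,"ry":0,"rz":0,"grip":1},{"dx":0,"dy":0,"dz":-0.2,"rx":0,"ry":0,"rz":0,"grip":1},{"dx":0,"dy":0,"dz":-0.2,"rx":0,"ry":0,"rz":0,"grip":1}]'
```

```text
[[634.33435077  59.36626623   6.        ]] [637.12333722  62.80257686  26.        ] [[618.45821006  40.78961293 120.        ]]
clock: 19.3
eef_pos: [620.1, 45.2, 39.9]
tool_rot: [-3.141, 0.001, 0.929]
force: [-0.1, -0.1, -0.1]
width: 21.2
gripper_force: 58.9
```

```bash
python3 -m creep '[{"dx":0.005,"dy":0.005,"dz":-0.03,"rx":0,"ry":0,"rz":0,"grip":1},{"dx":0.005,"dy":0.005,"dz":-0.055,"rx":0,"ry":0,"rz":0,"grip":1},{"dx":0.005,"dy":0.005,"dz":-0.0757,"rx":0,"ry":0,"rz":0,"grip":1},{"dx":0.005,"dy":0.005,"dz":-0.0757,"rx":0,"ry":0,"rz":0,"grip":1},{"dx":0.005,"dy":0.005,"dz":-0.0757,"rx":0,"ry":0,"rz":0,"grip":1}]' && python3 -m creep '[{"dx":0,"dy":0,"dz":0,"rx":0,"ry":0,"rz":0,"grip":0.25},{"dx":0,"dy":0,"dz":0,"rx":0,"ry":0,"rz":0,"grip":0.2},{"dx":0,"dy":0,"dz":0,"rx":0,"ry":0,"rz":0,"grip":0.2},{"dx":0,"dy":0,"dz":0,"rx":0,"ry":0,"rz":0,"grip":0.2},{"dx":0,"dy":0,"dz":0.03,"rx":0,"ry":0,"rz":0,"grip":0.2}]'
```

```text
clock: 19.92
eef_pos: [622.4, 47.4, 10.1]
tool_rot: [-3.141, 0.0, 0.929]
force: [-1.1, 0.2, 4.4]
width: 21.0
gripper_force: 59.4
clock: 20.55
eef_pos: [621.5, 47.2, 21.5]
tool_rot: [-3.14, 0.002, 0.929]
force: [-0.3, -0.1, -0.3]
width: 34.0
gripper_force: 0.0
```

```bash
python3 -m creep '[{"dx":0,"dy":0,"dz":0.08,"rx":0,"ry":0,"rz":0,"grip":0.2},{"dx":0,"dy":0,"dz":0.2,"rx":0,"ry":0,"rz":0,"grip":0.2},{"dx":-0.03,"dy":-0.04,"dz":0.3,"rx":0,"ry":0,"rz":0.01,"grip":-1},{"dx":-0.1,"dy":-0.13,"dz":0.32,"rx":0,"ry":0,"rz":0.03,"grip":-1},{"dx":-0.18,"dy":-0.23,"dz":0.32,"rx":0,"ry":0,"rz":0.055,"grip":-1}]' && python3 -m creep '[{"dx":-0.08,"dy":-0.1,"dz":0,"rx":0,"ry":0,"rz":0.025,"grip":-1},{"dx":-0.16,"dy":-0.2,"dz":0,"rx":0,"ry":0,"rz":0.05,"grip":-1},{"dx":-0.24,"dy":-0.3,"dz":0,"rx":0,"ry":0,"rz":0.075,"grip":-1},{"dx":-0.32,"dy":-0.4,"dz":0,"rx":0,"ry":0,"rz":0.1,"grip":-1},{"dx":-0.359,"dy":-0.455,"dz":0,"rx":0,"ry":0,"rz":0.1178,"grip":-1}]' && python3 -m creep '[{"dx":0,"dy":0,"dz":0,"rx":0,"ry":0,"rz":0,"grip":-1},{"dx":0,"dy":0,"dz":0,"rx":0,"ry":0,"rz":0,"grip":-1},{"dx":0,"dy":0,"dz":0,"rx":0,"ry":0,"rz":0,"grip":-1},{"dx":0,"dy":0,"dz":0,"rx":0,"ry":0,"rz":0,"grip":-1},{"dx":0,"dy":0,"dz":0,"rx":0,"ry":0,"rz":0,"grip":-1}]' && python3 - <<'E'
from h import *
s=ctrl.read_state();print(s["clock"],s["eef_pos"],s["tool_rot"])
c=get_calibration("wrist");im=get_image("wrist")[:,:,::-1].copy()
cv2.imwrite("pics/w7.png",im);np.savez("w7.npz",**c)
t=get_image("top")[:,:,::-1];cv2.imwrite("pics/top3.png",t)
a=cv2.resize(t[150:270,150:510],(720,240),interpolation=cv2.INTER_CUBIC)
b=cv2.resize(im,(480,360))
o=np.zeros((600,720,3),np.uint8);o[:240]=a;o[240:,:480]=b;cv2.imwrite("pics/w7m.png",o)
E
```

```text
clock: 21.18
eef_pos: [550.9, -45.3, 152.1]
tool_rot: [3.138, -0.0, 1.281]
force: [0.1, -1.7, -0.1]
width: 84.7
gripper_force: 0.0
clock: 21.8
eef_pos: [404.5, -229.3, 150.5]
tool_rot: [-3.139, 0.002, 2.016]
force: [-0.1, 0.6, 0.7]
width: 85.5
gripper_force: 0.0
clock: 22.42
eef_pos: [407.1, -226.2, 149.9]
tool_rot: [-3.141, 0.0, 2.016]
force: [-0.6, 0.2, 0.3]
width: 85.3
gripper_force: 0.0
22.425 [ 407.13320911 -226.17083014  149.94575755] [-3.14120881e+00  3.20888704e-04  2.01608725e+00]
```

View pics/w7m.png

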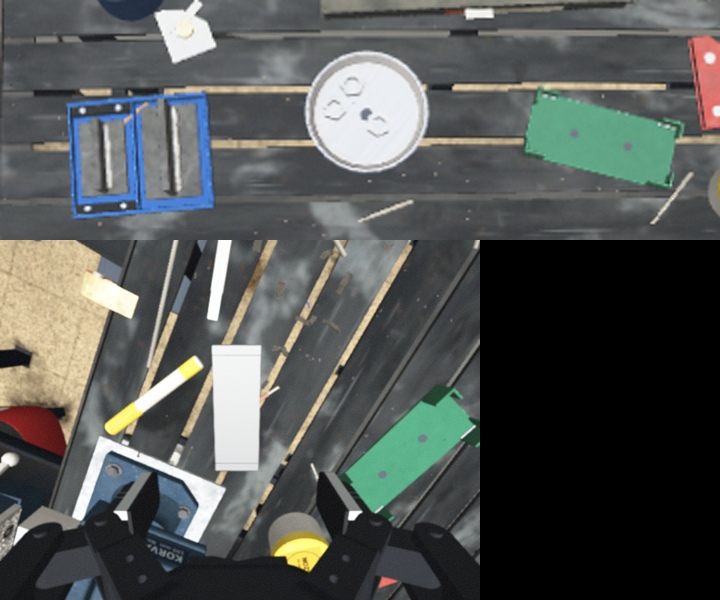

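Both tees are seated in their bays, the nut lies in the free half of the dish, and the blank is square to the fingers.

```bash
python3 - <<'E'
from h import *
c=np.load("w7.npz")
p=np.array([(212,346),(261,346),(258.5,470),(215,470)])-[0,240]
print(fit(p2w(c,(p+.5)*4/3-.5,10)[:,:2],50,140))
p=np.array([(457,388),(478,430)])-[0,240];print(p2w(c,p*4/3,26))
E
python3 -m creep '[{"dx":0,"dy":0,"dz":-0.1,"rx":0,"ry":0,"rz":0,"grip":-0.55},{"dx":0,"dy":0,"dz":-0.2,"rx":0,"ry":0,"rz":0,"grip":-0.55},{"dx":0,"dy":0,"dz":-0.25,"rx":0,"ry":0,"rz":0,"grip":-0.55},{"dx":0,"dy":0,"dz":-0.28,"rx":0,"ry":0,"rz":0,"grip":-0.55},{"dx":0,"dy":0,"dz":-0.28,"rx":0,"ry":0,"rz":0,"grip":-0.55}]'
```

```text
(array([ 407. , -226.2]), np.float64(0.446), np.float64(25.5), np.float64(1.0257510420999376))
[[ 592.73099919 -104.7286283    26.        ]
 [ 641.66298873 -130.47339028   26.        ]]
clock: 23.15
eef_pos: [406.6, -226.4, 37.5]
tool_rot: [-3.14, -0.0, 2.015]
force: [-0.5, 0.2, 0.6]
width: 65.9
gripper_force: 0.0
```

Perfectly centred, so I'll descend, grip and lift.

```bash
python3 -m creep '[{"dx":0,"dy":0,"dz":-0.05,"rx":0,"ry":0,"rz":0,"grip":-0.55},{"dx":0,"dy":0,"dz":-0.08,"rx":0,"ry":0,"rz":0,"grip":-0.55},{"dx":0,"dy":0,"dz":-0.094,"rx":0,"ry":0,"rz":0,"grip":-0.55},{"dx":0,"dy":0,"dz":-0.094,"rx":0,"ry":0,"rz":0,"grip":-0.55},{"dx":0,"dy":0,"dz":-0.094,"rx":0,"ry":0,"rz":0,"grip":-0.3}]' && python3 -m creep '[{"dx":0,"dy":0,"dz":0,"rx":0,"ry":0,"rz":0,"grip":1},{"dx":0,"dy":0,"dz":0,"rx":0,"ry":0,"rz":0,"grip":1},{"dx":0,"dy":0,"dz":0,"rx":0,"ry":0,"rz":0,"grip":1},{"dx":0,"dy":0,"dz":0,"rx":0,"ry":0,"rz":0,"grip":1},{"dx":0,"dy":0,"dz":0,"rx":0,"ry":0,"rz":0,"grip":1}]' && python3 -m creep '[{"dx":0,"dy":0,"dz":0.02,"rx":0,"ry":0,"rz":0,"grip":1},{"dx":0,"dy":0,"dz":0.06,"rx":0,"ry":0,"rz":0,"grip":1},{"dx":0,"dy":0,"dz":0.12,"rx":0,"ry":0,"rz":0,"grip":1},{"dx":0,"dy":0,"dz":0.18,"rx":0,"ry":0,"rz":0,"grip":1},{"dx":0,"dy":0,"dz":0.2,"rx":0,"ry":0,"rz":0,"grip":1}]'
```

```text
clock: 23.78
eef_pos: [407.0, -226.8, 0.7]
tool_rot: [3.142, 0.001, 2.015]
force: [0.4, 0.9, 0.4]
width: 55.6
gripper_force: 0.0
clock: 24.4
eef_pos: [406.7, -227.1, 1.2]
tool_rot: [-3.141, 0.001, 2.015]
force: [-2.1, 0.5, 7.1]
width: 47.9
gripper_force: 61.1
clock: 25.02
eef_pos: [407.0, -227.0, 81.4]
tool_rot: [3.141, 0.001, 2.014]
force: [-0.6, 0.0, -6.0]
width: 47.9
gripper_force: 63.9
```

```bash
python3 -m creep '[{"dx":0.0,"dy":0,"dz":0.05,"rx":0,"ry":0,"rz":-0.01,"grip":1},{"dx":0.03,"dy":0.01,"dz":0.1,"rx":0,"ry":0,"rz":-0.02,"grip":1},{"dx":0.1,"dy":0.02,"dz":0.15,"rx":0,"ry":0,"rz":-0.04,"grip":1},{"dx":0.2,"dy":0.04,"dz":0.17,"rx":0,"ry":0,"rz":-0.06,"grip":1},{"dx":0.3,"dy":0.06,"dz":0.17,"rx":0,"ry":0,"rz":-0.08,"grip":1}]' && python3 -m creep '[{"dx":0.1,"dy":0.02,"dz":0,"rx":0,"ry":0,"rz":-0.02,"grip":1},{"dx":0.17,"dy":0.025,"dz":0,"rx":0,"ry":0,"rz":-0.0287,"grip":1},{"dx":0.191,"dy":0.025,"dz":0,"rx":0,"ry":0,"rz":-0.0287,"grip":1},{"dx":0.191,"dy":0.025,"dz":0,"rx":0,"ry":0,"rz":-0.0287,"grip":1},{"dx":0.191,"dy":0.025,"dz":0,"rx":0,"ry":0,"rz":-0.0287,"grip":1}]' && python3 - <<'E'
from h import *
s=ctrl.read_state();print(s["clock"],s["eef_pos"],s["tool_rot"])
c=get_calibration("wrist");im=get_image("wrist")[:,:,::-1].copy()
cv2.imwrite("pics/w8.png",im);np.savez("w8.npz",**c)
E
```

```text
clock: 25.65
eef_pos: [527.4, -202.8, 148.4]
tool_rot: [-3.141, 0.001, 1.508]
force: [0.8, 0.3, -6.0]
width: 47.9
gripper_force: 63.9
clock: 26.28
eef_pos: [601.2, -193.3, 147.7]
tool_rot: [-3.138, 0.001, 1.332]
force: [-0.1, -0.1, -5.3]
width: 47.6
gripper_force: 63.9
26.275 [ 601.2020187  -193.29924393  147.68968717] [-3.13838692e+00  1.03685292e-03  1.33158343e+00]
```

View pics/w8.png

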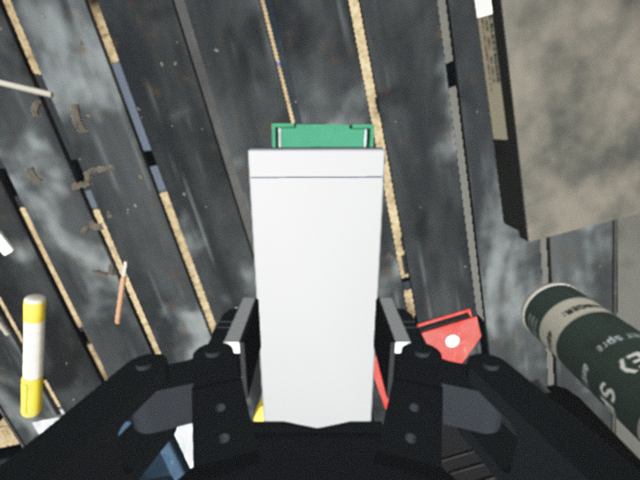

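The blank is aligned with the cradle. The cradle's far end runs (272,123)–(374,124), and the blank's end runs (248,150)–(384,150).

```bash
python3 - <<'E'
from h import *
c=np.load("w8.npz")
a=np.radians(-13.6);R=np.array([[np.cos(a),-np.sin(a)],[np.sin(a),np.cos(a)]])
P=p2w(c,[(272,123),(374,124)],26)[:,:2];t=P[1]-P[0];print("cradle",P.mean(0)-R@[0,81],np.hypot(*t),np.degrees(np.arctan2(t[1],t[0])))
P=p2w(c,[(248,150),(384,150)],158)[:,:2];t=P[1]-P[0];print("blank",P.mean(0)-R@[0,70],np.hypot(*t),np.degrees(np.arctan2(t[1],t[0])),ctrl.read_state()["eef_pos"])
E
```

```text
cradle [ 605.73480697 -193.40289479] 70.90577180594485 -14.266485157703235
blank [ 601.74879829 -192.67924937] 48.37261951523549 -13.723236839790568 [ 601.49679928 -193.36335994  147.94003361]
```

```bash
python3 -m creep '[{"dx":0.006,"dy":0,"dz":-0.08,"rx":0,"ry":0,"rz":0,"grip":1},{"dx":0.006,"dy":0,"dz":-0.17,"rx":0,"ry":0,"rz":0,"grip":1},{"dx":0.006,"dy":0,"dz":-0.24,"rx":0,"ry":0,"rz":0,"grip":1},{"dx":0.006,"dy":0,"dz":-0.27,"rx":0,"ry":0,"rz":0,"grip":1},{"dx":0.006,"dy":0,"dz":-0.28,"rx":0,"ry":0,"rz":0,"grip":1}]' && python3 -m creep '[{"dx":0,"dy":0,"dz":-0.02,"rx":0,"ry":0,"rz":0,"grip":1},{"dx":0,"dy":0,"dz":-0.05,"rx":0,"ry":0,"rz":0,"grip":1},{"dx":0,"dy":0,"dz":-0.07,"rx":0,"ry":0,"rz":0,"grip":1},{"dx":0,"dy":0,"dz":-0.0785,"rx":0,"ry":0,"rz":0,"grip":1},{"dx":0,"dy":0,"dz":-0.0785,"rx":0,"ry":0,"rz":0,"grip":1}]' && python3 -m creep '[{"dx":0,"dy":0,"dz":0,"rx":0,"ry":0,"rz":0,"grip":1},{"dx":0,"dy":0,"dz":0,"rx":0,"ry":0,"rz":0,"grip":-0.55},{"dx":0,"dy":0,"dz":0,"rx":0,"ry":0,"rz":0,"grip":-0.55},{"dx":0,"dy":0,"dz":0.02,"rx":0,"ry":0,"rz":0,"grip":-0.55},{"dx":0,"dy":0,"dz":0.08,"rx":0,"ry":0,"rz":0,"grip":-0.55}]'
```

```text
clock: 26.95
eef_pos: [605.3, -193.0, 36.2]
tool_rot: [-3.141, 0.0, 1.332]
force: [-0.4, -0.0, -5.9]
width: 47.8
gripper_force: 63.9
clock: 27.58
eef_pos: [605.2, -192.6, 5.4]
tool_rot: [-3.14, 0.001, 1.332]
force: [-3.2, -0.7, 0.4]
width: 48.0
gripper_force: 64.6
clock: 28.2
eef_pos: [605.0, -192.5, 36.7]
tool_rot: [-3.139, 0.0, 1.332]
force: [0.5, 0.1, 0.5]
width: 66.5
gripper_force: 0.0
```

```bash
python3 -m creep '[{"dx":0,"dy":0,"dz":0.1,"rx":0,"ry":0,"rz":0,"grip":-0.55},{"dx":-0.02,"dy":0.06,"dz":0.22,"rx":0,"ry":0,"rz":0,"grip":-0.55},{"dx":-0.08,"dy":0.18,"dz":0.283,"rx":0,"ry":0,"rz":0.01,"grip":-0.55},{"dx":-0.14,"dy":0.3,"dz":0.283,"rx":0,"ry":0,"rz":0.02,"grip":-0.55},{"dx":-0.2,"dy":0.42,"dz":0.283,"rx":0,"ry":0,"rz":0.03,"grip":-0.55}]' && python3 -m creep '[{"dx":-0.06,"dy":0.12,"dz":0,"rx":0,"ry":0,"rz":0.01,"grip":-0.55},{"dx":-0.12,"dy":0.24,"dz":0,"rx":0,"ry":0,"rz":0.02,"grip":-0.55},{"dx":-0.18,"dy":0.36,"dz":0,"rx":0,"ry":0,"rz":0.033,"grip":-0.55},{"dx":-0.24,"dy":0.48,"dz":0,"rx":0,"ry":0,"rz":0.033,"grip":-0.55},{"dx":-0.29,"dy":0.59,"dz":0,"rx":0,"ry":0,"rz":0.033,"grip":-0.55}]' && python3 -m creep '[{"dx":-0.015,"dy":0.029,"dz":0,"rx":0,"ry":0,"rz":0,"grip":-0.55},{"dx":-0.015,"dy":0.029,"dz":0,"rx":0,"ry":0,"rz":0,"grip":-0.55},{"dx":-0.015,"dy":0.029,"dz":0,"rx":0,"ry":0,"rz":0,"grip":-0.55},{"dx":-0.015,"dy":0.029,"dz":0,"rx":0,"ry":0,"rz":0,"grip":-0.55},{"dx":-0.015,"dy":0.029,"dz":0,"rx":0,"ry":0,"rz":0,"grip":-0.55}]' && python3 - <<'E'
from h import *
s=ctrl.read_state();print(s["clock"],s["eef_pos"],s["tool_rot"])
c=get_calibration("wrist");im=get_image("wrist")[:,:,::-1].copy()
cv2.imwrite("pics/w9.png",im);np.savez("w9.npz",**c)
t=get_image("top")[:,:,::-1];cv2.imwrite("pics/top4.png",t)
a=cv2.resize(t[180:260,400:520],None,fx=2,fy=2,interpolation=cv2.INTER_CUBIC)
o=np.zeros((480,800,3),np.uint8);o[:,:560]=im[:,40:600];o[:160,560:]=a;cv2.imwrite("pics/w9m.png",o)
E
```

```text
clock: 28.82
eef_pos: [525.6, -23.3, 151.5]
tool_rot: [3.139, 0.0, 1.522]
force: [-0.3, 0.8, -0.8]
width: 65.9
gripper_force: 0.0
clock: 29.45
eef_pos: [409.0, 213.3, 150.9]
tool_rot: [3.14, -0.0, 1.729]
force: [0.4, 0.5, 0.3]
width: 66.4
gripper_force: 0.0
clock: 30.08
eef_pos: [404.0, 221.9, 150.1]
tool_rot: [-3.141, 0.001, 1.726]
force: [-0.4, -0.9, 0.2]
width: 66.2
gripper_force: 0.0
30.075 [404.01930118 221.94179642 150.06587685] [-3.14108098e+00  6.17063354e-04  1.72602455e+00]
```

View pics/w9m.png

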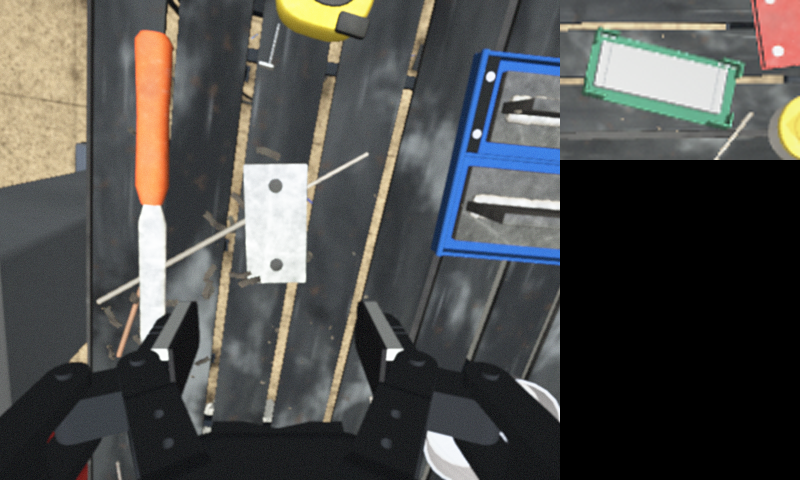

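The long blank lies in the cradle. The short blank's corners are at (244,165), (307,164), (305,282) and (247,283) in the crop.

```bash
python3 - <<'E'
from h import *
c=np.load("w9.npz")
print(fit(p2w(c,np.array([(244,165),(307,164),(305,282),(247,283)])+[40,0],6)[:,:2],50,100))
E
python3 - <<'E'
from h import *
# long blank in cradle from top4: bright mask
im=cv2.imread("pics/top4.png");c=get_calibration("top")
o=ortho(im,c,(540,670),(-290,-100),14,4)
m=(o.min(2)>140).astype(np.uint8);m=cv2.morphologyEx(m,cv2.MORPH_OPEN,np.ones((15,15)))
n,l,s,_=cv2.connectedComponentsWithStats(m);k=1+s[1:,4].argmax()
r=cv2.minAreaRect(np.argwhere(l==k)[:,::-1].astype(np.float32));b=cv2.boxPoints(r)
print("long",fit(np.c_[670-b[:,1]/4,-100-b[:,0]/4],50,140),np.array(r[1])/4)
m=((o[...,1]>o[...,2]*1.4)).astype(np.uint8)
ys,xs=np.nonzero(m);print("green mean",670-ys.mean()/4,-100-xs.mean()/4)
E
```

```text
(array([403.4, 223.9]), np.float64(0.161), np.float64(9.2), np.float64(0.5084078186786924))
long (array([ 606.7, -193.3], dtype=float32), np.float64(-0.226), np.float64(-12.9), np.float64(2.9748855056030026)) [141.43737793  55.77352524]
green mean 596.201887423257 -195.00150066865234
```

```bash
python3 -m creep '[{"dx":0,"dy":0.002,"dz":-0.1,"rx":0,"ry":0,"rz":0,"grip":-0.55},{"dx":0,"dy":0.002,"dz":-0.22,"rx":0,"ry":0,"rz":0,"grip":-0.55},{"dx":0,"dy":0.002,"dz":-0.3,"rx":0,"ry":0,"rz":0,"grip":-0.55},{"dx":0,"dy":0.002,"dz":-0.34,"rx":0,"ry":0,"rz":0,"grip":-0.55},{"dx":0,"dy":0.002,"dz":-0.36,"rx":0,"ry":0,"rz":0,"grip":-0.55}]' && python3 -m creep '[{"dx":0,"dy":0,"dz":-0.012,"rx":0,"ry":0,"rz":0,"grip":-0.55},{"dx":0,"dy":0,"dz":-0.0185,"rx":0,"ry":0,"rz":0,"grip":-0.55},{"dx":0,"dy":0,"dz":-0.0185,"rx":0,"ry":0,"rz":0,"grip":-0.55},{"dx":0,"dy":0,"dz":-0.0185,"rx":0,"ry":0,"rz":0,"grip":-0.3},{"dx":0,"dy":0,"dz":-0.0185,"rx":0,"ry":0,"rz":0,"grip":-0.3}]' && python3 -m creep '[{"dx":0,"dy":0,"dz":0,"rx":0,"ry":0,"rz":0,"grip":1},{"dx":0,"dy":0,"dz":0,"rx":0,"ry":0,"rz":0,"grip":1},{"dx":0,"dy":0,"dz":0,"rx":0,"ry":0,"rz":0,"grip":1},{"dx":0,"dy":0,"dz":0,"rx":0,"ry":0,"rz":0,"grip":1},{"dx":0,"dy":0,"dz":0,"rx":0,"ry":0,"rz":0,"grip":1}]'
```

```text
clock: 30.8
eef_pos: [403.1, 223.5, 4.9]
tool_rot: [-3.14, 0.001, 1.728]
force: [0.4, -0.4, -0.4]
width: 66.0
gripper_force: 0.0
clock: 31.42
eef_pos: [403.7, 223.8, -1.0]
tool_rot: [3.142, 0.0, 1.728]
force: [-0.1, 0.2, 0.1]
width: 55.8
gripper_force: 0.0
clock: 32.05
eef_pos: [403.6, 223.7, -0.5]
tool_rot: [3.141, 0.0, 1.728]
force: [-1.2, -1.3, 8.8]
width: 47.7
gripper_force: 60.2
```

```bash
python3 -m creep '[{"dx":0,"dy":0,"dz":0.02,"rx":0,"ry":0,"rz":0,"grip":1},{"dx":0,"dy":0,"dz":0.06,"rx":0,"ry":0,"rz":0,"grip":1},{"dx":0,"dy":0,"dz":0.14,"rx":0,"ry":0,"rz":0,"grip":1},{"dx":0,"dy":0,"dz":0.24,"rx":0,"ry":0,"rz":0,"grip":1},{"dx":0,"dy":0,"dz":0.3,"rx":0,"ry":0,"rz":0,"grip":1}]' && python3 -m creep '[{"dx":0.03,"dy":-0.06,"dz":0.03,"rx":0,"ry":0,"rz":-0.003,"grip":1},{"dx":0.07,"dy":-0.15,"dz":0.06,"rx":0,"ry":0,"rz":-0.01,"grip":1},{"dx":0.12,"dy":-0.25,"dz":0.0785,"rx":0,"ry":0,"rz":-0.018,"grip":1},{"dx":0.17,"dy":-0.35,"dz":0.0785,"rx":0,"ry":0,"rz":-0.025,"grip":1},{"dx":0.22,"dy":-0.45,"dz":0.0785,"rx":0,"ry":0,"rz":-0.03,"grip":1}]' && python3 -m creep '[{"dx":0.05,"dy":-0.1,"dz":0,"rx":0,"ry":0,"rz":-0.006,"grip":1},{"dx":0.1,"dy":-0.2,"dz":0,"rx":0,"ry":0,"rz":-0.012,"grip":1},{"dx":0.15,"dy":-0.3,"dz":0,"rx":0,"ry":0,"rz":-0.018,"grip":1},{"dx":0.2,"dy":-0.42,"dz":0,"rx":0,"ry":0,"rz":-0.025,"grip":1},{"dx":0.25,"dy":-0.53,"dz":0,"rx":0,"ry":0,"rz":-0.033,"grip":1}]' && python3 -m creep '[{"dx":0.035,"dy":-0.061,"dz":0,"rx":0,"ry":0,"rz":0,"grip":1},{"dx":0.035,"dy":-0.061,"dz":0,"rx":0,"ry":0,"rz":0,"grip":1},{"dx":0.035,"dy":-0.061,"dz":0,"rx":0,"ry":0,"rz":0,"grip":1},{"dx":0.035,"dy":-0.061,"dz":0,"rx":0,"ry":0,"rz":0,"grip":1},{"dx":0.035,"dy":-0.061,"dz":0,"rx":0,"ry":0,"rz":0,"grip":1}]' && python3 - <<'E'
from h import *
s=ctrl.read_state();print(s["clock"],s["eef_pos"],s["tool_rot"])
c=get_calibration("wrist");im=get_image("wrist")[:,:,::-1].copy()
cv2.imwrite("pics/w10.png",im);np.savez("w10.npz",**c)
E
```

```text
clock: 32.67
eef_pos: [403.8, 223.7, 120.6]
tool_rot: [3.141, -0.0, 1.728]
force: [1.2, -1.0, -2.3]
width: 46.9
gripper_force: 62.4
clock: 33.3
eef_pos: [491.7, 42.1, 150.5]
tool_rot: [-3.141, 0.0, 1.538]
force: [1.0, 0.4, -1.9]
width: 47.0
gripper_force: 62.4
clock: 33.92
eef_pos: [591.3, -170.2, 150.1]
tool_rot: [-3.14, 0.0, 1.33]
force: [0.4, 0.1, -2.1]
width: 47.0
gripper_force: 62.4
clock: 34.55
eef_pos: [605.4, -191.7, 150.3]
tool_rot: [-3.141, 0.0, 1.334]
force: [-0.2, -0.6, -2.4]
width: 47.3
gripper_force: 62.4
34.55 [ 605.39032729 -191.70003162  150.32204529] [-3.14091291e+00  1.26216076e-04  1.33357330e+00]
```

View pics/w10.png

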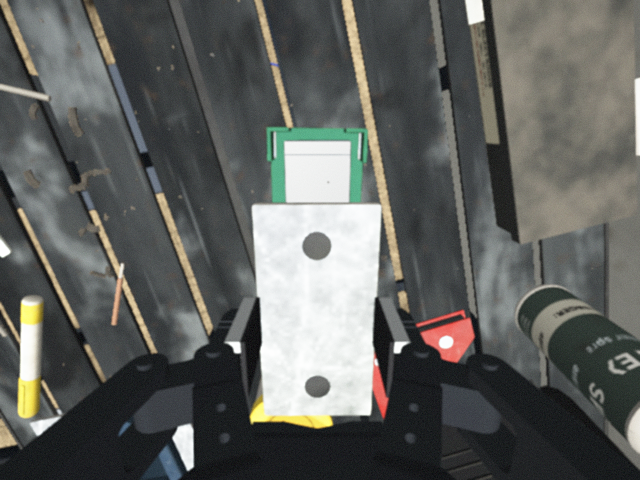

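The short blank is centred over the long one (columns 317 and 318) and parallel to it, so I'll lower and release it.

```bash
python3 -m creep '[{"dx":0,"dy":0,"dz":-0.08,"rx":0,"ry":0,"rz":0,"grip":1},{"dx":0,"dy":0,"dz":-0.16,"rx":0,"ry":0,"rz":0,"grip":1},{"dx":0,"dy":0,"dz":-0.24,"rx":0,"ry":0,"rz":0,"grip":1},{"dx":0,"dy":0,"dz":-0.28,"rx":0,"ry":0,"rz":0,"grip":1},{"dx":0,"dy":0,"dz":-0.3,"rx":0,"ry":0,"rz":0,"grip":1}]' && python3 -m creep '[{"dx":0,"dy":0,"dz":-0.015,"rx":0,"ry":0,"rz":0,"grip":1},{"dx":0,"dy":0,"dz":-0.03,"rx":0,"ry":0,"rz":0,"grip":1},{"dx":0,"dy":0,"dz":-0.038,"rx":0,"ry":0,"rz":0,"grip":1},{"dx":0,"dy":0,"dz":-0.042,"rx":0,"ry":0,"rz":0,"grip":1},{"dx":0,"dy":0,"dz":-0.042,"rx":0,"ry":0,"rz":0,"grip":1}]' && python3 -m creep '[{"dx":0,"dy":0,"dz":0,"rx":0,"ry":0,"rz":0,"grip":1},{"dx":0,"dy":0,"dz":0,"rx":0,"ry":0,"rz":0,"grip":-0.55},{"dx":0,"dy":0,"dz":0,"rx":0,"ry":0,"rz":0,"grip":-0.55},{"dx":0,"dy":0,"dz":0.02,"rx":0,"ry":0,"rz":0,"grip":-0.55},{"dx":0,"dy":0,"dz":0.08,"rx":0,"ry":0,"rz":0,"grip":-0.55}]' && python3 -m creep '[{"dx":0,"dy":0,"dz":0.1,"rx":0,"ry":0,"rz":0,"grip":-0.55},{"dx":0,"dy":0,"dz":0.2,"rx":0,"ry":0,"rz":0,"grip":-0.55},{"dx":-0.08,"dy":0,"dz":0.3,"rx":0,"ry":0,"rz":0,"grip":-0.55},{"dx":-0.2,"dy":0,"dz":0.35,"rx":0,"ry":0,"rz":0,"grip":-0.55},{"dx":-0.3,"dy":0,"dz":0.35,"rx":0,"ry":0,"rz":0,"grip":-0.55}]' && python3 - <<'E'
from h import *
t=get_image("top")[:,:,::-1];cv2.imwrite("pics/top5.png",t)
cv2.imwrite("pics/w11.png",cv2.resize(t[140:340,140:540],None,fx=2,fy=2,interpolation=cv2.INTER_CUBIC))
E
```

```text
clock: 35.22
eef_pos: [605.5, -192.5, 29.6]
tool_rot: [-3.141, 0.0, 1.332]
force: [0.5, -0.2, -2.2]
width: 47.4
gripper_force: 62.4
clock: 35.85
eef_pos: [605.7, -192.8, 13.7]
tool_rot: [-3.142, 0.0, 1.332]
force: [-0.5, -0.1, -0.5]
width: 47.3
gripper_force: 62.6
clock: 36.48
eef_pos: [604.7, -192.5, 45.0]
tool_rot: [-3.139, 0.0, 1.332]
force: [0.3, -1.0, 0.1]
width: 66.2
gripper_force: 0.0
clock: 37.1
eef_pos: [485.2, -192.9, 187.6]
tool_rot: [3.138, 0.001, 1.332]
force: [1.0, -0.3, -0.1]
width: 65.9
gripper_force: 0.0
```

View pics/w11.png

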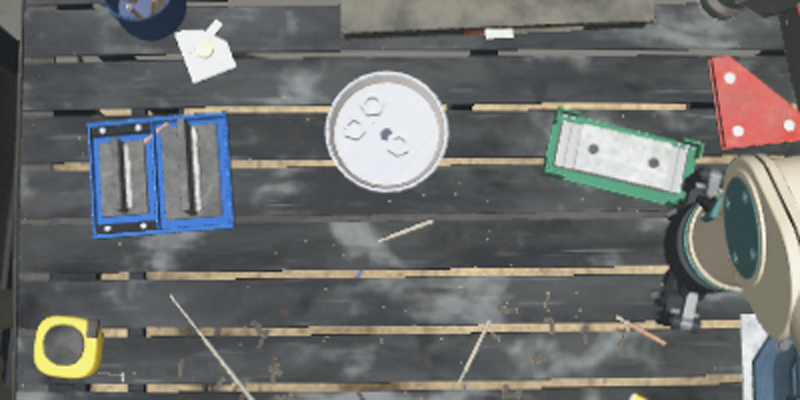

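Everything is in place: both tees are in their bays, the nut is in the dish, the short blank is centred on the long one in the cradle, and the tape and gauge haven't moved. I'll let the arm settle and hand in.

```bash
python3 -m creep '[{"dx":0,"dy":0,"dz":0,"rx":0,"ry":0,"rz":0,"grip":-0.55},{"dx":0,"dy":0,"dz":0,"rx":0,"ry":0,"rz":0,"grip":-0.55},{"dx":0,"dy":0,"dz":0,"rx":0,"ry":0,"rz":0,"grip":-0.55},{"dx":0,"dy":0,"dz":0,"rx":0,"ry":0,"rz":0,"grip":-0.55},{"dx":0,"dy":0,"dz":0,"rx":0,"ry":0,"rz":0,"grip":-0.55}]' && python3 -c "
from cell import ctrl
print(ctrl.finish_job())"
```

```text
clock: 37.78
eef_pos: [485.8, -192.5, 185.1]
tool_rot: [-3.141, 0.0, 1.332]
force: [0.0, 0.7, -0.1]
width: 66.0
gripper_force: 0.0
the job is handed in; nothing more can be done
None
```

The job is done and handed in at 37.8 s: both tees stand in their own bays, the nut is in the dish, the short blank lies centred on the long one in the cradle, the tape measure and weld gauge were left alone, and the gripper is clear of everything; the hand-in returned no verdict.

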